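# Free the sagging bolt and hold the heater guard's gate ajar

## Task

The gate of the clear guard around the block heater is locked by a barrel bolt that sags, so that the turned-down beak at its end hangs behind the bent-up lip of its keeper: take the bolt by its ball knob, lift it over the lip while pulling it fully back towards the hinge, without forcing it against the keeper. Then swing the gate open towards the robot to about 20 degrees and finish while still holding it there: the gate springs shut if it is let go. Leave the other things on the bench, and the rack inside the guard, where they are.

Things in the scene. Friction and masses are not known exactly. Their poses are not given: they have to be found in the camera images.
- guard: Fixed guard of clear panels with aluminium edges, 290 mm (x) by 300 mm (y), walls 144 mm high, round a white block heater (up to 131 mm high). Origin: centre of its underside on the bench. Its gate side looks along its -x (roughly towards the robot). Its position and yaw vary.
- gate_hinge (a point): Point on the gate's vertical hinge axis, 145 mm above the bench; in the guard's frame at x -130, y +140 mm.
- gate: Gate leaf in the plane of the guard's -x side, 235 mm long from the hinge (along the guard's -y when shut), aluminium frame 30 mm thick at its top rail, whose top is 145 mm above the bench. The bolt lies along the top rail, above it; a staple (steel hoop, 32 mm wide across the rail, top 197 mm above the bench) stands on the rail 222 mm from the hinge. Origin on the hinge axis at bench height, axes parallel to the guard's when shut.
- gate_swing (a joint): Opening angle of the gate, rad: 0 shut, grows to 1.2 as it opens outwards, its free end coming towards the guard's -x side (clockwise from above). A spring closes it: 0.3 N m when shut, 0.5 N m at 0.35 rad.
- bolt: Steel barrel bolt on the gate: rod 10 mm thick along the gate, pivoted at its tail end (origin on the pivot, 173 mm above the bench, 95 mm from the hinge axis when home), reaching 173 mm from the pivot towards the free end of the gate, where a beak 12 x 12 mm hangs to 15 mm below the rod's axis. A steel ball knob of 24 mm stands on an 8 mm stem on the rod. Mass 0.2 kg. Own axes: rod runs along -y, the knob stands along +z.
- bolt_slide (a joint): How far the bolt is pulled back along the gate towards the hinge, m: 0 home (beak in the keeper), 0.040 at its stop. Friction about 1.5 N. The beak meets the lip at about 0.004 unless it is lifted; it is out of the keeper from 0.027.
- bolt_lift (a joint): How far the bolt is tilted up about its tail pivot, rad: 0 hanging down (sagging, as its weight leaves it), 0.13 at its upper stop. The beak passes over the lip from about 0.06; that is some 7 mm up at the knob (upper stop: some 14 mm up at the knob). As the knob rises it also moves about half as much towards the hinge.
- knob (a point): Centre of the bolt's ball knob (24 mm ball): 105 mm along the rod from its pivot and 56 mm above the rod's axis; about 223 mm above the bench. Free on both sides across the gate.
- beak (a point): Lower end of the beak, 167 mm from the bolt's pivot, 15 mm below the rod's axis.
- keeper (a point): Steel keeper on the latch post: base 30 x 40 mm, a 47 mm high cheek on the robot's side and an 11 mm one on the heater's side, 16 mm apart, which stop the gate from opening while the beak is between them, and a bent lip across the end next to the gate. The point is the middle of its floor, 146 mm above the bench.
- lip (a point): Top edge of the keeper's bent lip, 14 mm above the latch post's top (157 mm above the bench). The lip leans away from the gate.
- bottle: Bystander: white bottle 64 mm wide, 160 mm high; origin under its centre.
- jar: Bystander: amber jar 60 mm wide, 75 mm high; origin under its centre.
- beaker: Bystander: glass beaker 72 mm wide, 85 mm high; origin under its centre.
- tip_box: Bystander: white box with clear lid 85 x 120 x 76 mm; origin under its centre.
- tube_rack: Bystander inside the guard: white tube rack 50 x 120 x 40 mm; origin under its centre.
- timer: Bystander: flat white timer 60 x 70 x 24 mm; origin under its centre.

How it is judged:
By the outcome, as a careful person would: the job done as asked, in the order asked, and still so for the second after the job is handed in, while the arm keeps its last pose, push and grip.
It also fails if it takes over 38 s, if anything falls off the work surface, if the arm or the gripper's body presses on something with over 40 N, if the wrist force passes 120 N, or if a joint passes its speed limit or range.

## Robot

A 6-joint arm with a two-finger parallel gripper is mounted at the origin on the work surface. World frame = base frame: x ahead of the robot, y to its left, z up, the work surface at z = 0. Lengths are in m, angles in degrees, forces in N, time in s.
With the tool pointing down it reaches from about 0.325 to 0.9 m from the base axis. Payload 6.1 kg.
Tool frame: the origin (TCP) lies on the centre line of the jaws, within the pads' length; the fingertips stand 19 mm ahead of it and the grasp point (between the pads) is the TCP; z points along the fingers, y is the line along which they close (so a half turn about z gives the same grasp; the last joint's range is limited). The gripper opens to 85 mm and grips with 20 to 120 N. Pads are 22 mm wide; open, the fingers measure 114 mm over their backs; the gripper's body (76 mm by 85 mm) begins 54 mm behind the grasp point. The pads swing forward as they close: fully open they stand 13 mm farther back than shut.
Start: joints at [-74.49, 12.628, 87.462, -0, 79.91, -7.225], TCP at [0.242, -0.576, 0.25] pointing down, gripper open.
Joint ranges: [-170.65, 170.65], [-52.31, 119.04], [5.05, 147.46], [-71.25, 251.25], [11.57, 151.72], [-153.62, 153.62]. Speed limits (degrees/s): [147.25, 147.25, 172.46, 180, 180, 180].

## Interface

Orientations are given as [roll, pitch, yaw] about the fixed x, y, z axes, in that order (R = Rz(yaw) Ry(pitch) Rx(roll)).
In Python, from rig import monitor, eyes, job gives the robot as it stands.
- The arm moves only by the tool servo_tool, never from a script. Its argument "commands" is a list of rows, each a list of 6 numbers: the shift along the tool's x, y, z in m, then the turn, a rotation vector about the tool's x, y, z in degrees. A call has 1 to 12 rows; each row shifts and turns the commanded pose from where the row before left it, along the tool's axes as they then stand; what a row does not reach is not made up. A row lasts 1/8 s, in which the tool goes at most 62.5 mm and 10.7 degrees, less where a joint would pass 70% of its speed; a pose out of reach is approached as far as the arm can. A call is refused whole if a number of a shift passes 0.0625 or a number of a turn 10.7, either way. A call with a gripper value outside its range is refused whole. "grip" is the finger opening in m, from 0 to 0.0854, set as the call begins (left out, the last holds). The fingers move at their own pace and stop on an object; "squeeze" is the grip in N (left out, the last holds). Time passes only in rows, so rows that do not move let the fingers close. It gives the time, the measured TCP pose, the force, the opening and the grip force at its end, in the units of the state.
- monitor.read_state(): the state, without advancing time (a new reading comes with each control period).
- eyes.read_camera(name): name is "scene" or "top" or "wrist"; returns a dict with "color" (384x512x3 uint8, red, green, blue), "depth" (384x512 float32, m along the optical axis (not along the pixel's ray), 0 where there is no reading), "fovy" (degrees; the focal length in pixels is half the picture's height over the tangent of half this angle, whatever the lens; pixels are square), "cx", "cy" (the principal point, pixels), "distortion" ([k1, k2, p1, p2, k3] as OpenCV has them; the pictures are not rectified), "extrinsics" (4x4, takes a point from camera to world coordinates); the wrist camera has in their place "mount" (4x4, takes a point from camera to tool coordinates, whose origin is the TCP and whose axes are the flange's). Camera axes: x right, y down, z forward; pixel columns grow to the right and rows downward; lengths in m; the calibration is good to about 2 mm. A picture is of the moment at which its call begins: read the wrist's pose just before it.
- job.job_done(): hands the job in; it is judged then, once.
Trained networks look in a picture, given as the dict that the camera call returned (one of the last four; its "shot" number tells which), for a name from the list of things; names that differ only in an ending like _2 or _b are one class to them, and where a whole thing is asked for, a point or a joint stands for the part that bears it (a point fixed in the world has none). Each returns a list of dicts, best first, with "score" (0 to 1); they miss things now and then, are a little off and sometimes report something else, mostly with a low value. They report only what shows in the picture. A call takes as long as a camera call.
- eyes.look_for(picture, label): "centre" ([x, y, z] in m, in the coordinates of the camera as it stood for that picture, good to about 4 mm: the middle of the surface that is visible of it).
- eyes.regions_of(picture, label): "pixels" (384x512 bool, what is visible of it).
The state is a dict: "t": time; "q": joint angles; "qvel": joint speeds; "effort": joint torques, N m; "tool_pos": TCP position; "eef_rot": TCP orientation; "wrist_force": force on the tool from outside, world axes, zero at the start; "moment": the same for the moment, N m; "width": finger opening in m; "grasp_force": force on a finger pad.
Only numpy, scipy, OpenCV 4.12 (cv2) and the standard library are available. Lean on these libraries where they do the work, as an engineer would, in place of code of your own. Each camera call takes 0.05 s, during which the arm holds its last target. There are 200 camera calls.

## Working session

There is one attempt and no reset: what is moved stays moved. The work goes in short steps, Python scripts to look and compute and a tool call to move; the robot and the scene stay as the last step left them, time stands still between calls to the robot, and variables do not carry over. Pictures are saved under pics/ and viewed, at most 10 in all, crops included, and the job is handed in when it is done.

Besides the shell and the picture viewer there is one more tool, called after "Request:" by a JSON object that holds its "api" and its "payload". servo_tool: Moves the arm, as the interface text tells. Its arguments: {"type":"object","properties":{"commands":{"type":"array"},"grip":{"type":"number"},"squeeze":{"type":"number"}},"required":["commands"]}

```bash
mkdir -p pics; cat > h.py <<'E'
import numpy as np, cv2
from rig import monitor, eyes, job
from scipy.spatial.transform import Rotation as R
def T_tool():
    s=monitor.read_state(); T=np.eye(4); T[:3,3]=s["tool_pos"]
    T[:3,:3]=R.from_euler("xyz",s["eef_rot"],degrees=True).as_matrix(); return T
def shot(name):
    T=T_tool(); p=eyes.read_camera(name)
    E=np.array(p["extrinsics"]) if "extrinsics" in p else T@np.array(p["mount"])
    return p,E
def find(p,E,label,n=2):
    o=[]
    for d in eyes.look_for(p,label)[:n]:
        o.append((round(d["score"],2),np.round((E@np.r_[d["centre"],1])[:3],4).tolist()))
    return o
def cloud(p,E):
    f=p["color"].shape[0]/2/np.tan(np.radians(p["fovy"]/2))
    K=np.array([[f,0,p["cx"]],[0,f,p["cy"]],[0,0,1.]])
    v,u=np.indices(p["depth"].shape)
    q=cv2.undistortPoints(np.stack([u,v],-1).reshape(-1,1,2).astype(np.float64),K,np.array(p["distortion"])).reshape(v.shape+(2,))
    z=p["depth"]; P=np.stack([q[...,0]*z,q[...,1]*z,z],-1)
    return P@E[:3,:3].T+E[:3,3]
def save(p,n): cv2.imwrite("pics/"+n,p["color"][...,::-1])
E
python3 - <<'E'
from h import *
s=monitor.read_state(); print(s)
ps=[]
for c in ("scene","top"):
    p,E=shot(c); ps.append(p["color"])
    print(c)
    for l in ("guard","gate_hinge","gate","bolt","knob","beak","keeper","lip","bottle","jar","beaker","tip_box","timer","tube_rack"):
        print(l,find(p,E,l))
cv2.imwrite("pics/a.png",ps[0][...,::-1]);cv2.imwrite("pics/b.png",ps[1][...,::-1])
E
```

```text
{'t': 0.0, 'q': array([-7.44906882e+01,  1.26757757e+01,  8.75246386e+01,  4.60494135e-04,
        7.99104413e+01, -7.22203858e+00]), 'qvel': array([ 0.03082916,  0.01079446, -0.00057833,  0.07587093,  0.04398324,
        0.08752805]), 'effort': array([-1.00457633e-03, -4.96906793e+01, -3.89397776e+01, -1.06757070e-04,
        1.11277885e-02,  3.65762605e-05]), 'tool_pos': array([ 0.24138439, -0.57589849,  0.24920384]), 'eef_rot': array([-1.79890081e+02, -1.43858102e-02,  2.27312554e+01]), 'wrist_force': array([-0.02996331, -0.5579105 ,  0.02778884]), 'moment': array([ 0.02987615, -0.04054714,  0.02808555]), 'grasp_force': 0.0, 'width': 0.08542849326683809}
scene
guard [(0.6, [0.7037, 0.1138, 0.1069]), (0.28, [0.6216, 0.3103, 0.0693])]
gate_hinge [(0.87, [0.7009, 0.1108, 0.1082]), (0.43, [0.564, 0.0224, 0.1717])]
gate [(0.61, [0.5662, 0.0945, 0.1409])]
bolt [(0.53, [0.5572, 0.0258, 0.1718])]
knob [(0.79, [0.5646, 0.023, 0.1741])]
beak [(0.81, [0.5616, 0.0221, 0.1723]), (0.39, [0.7024, 0.112, 0.1066])]
keeper [(0.63, [0.7053, 0.1125, 0.1105])]
lip [(0.66, [0.7016, 0.1132, 0.1072]), (0
[... 310 characters left out ...]
6909, 0.0859, 0.1091]), (0.21, [0.7062, -0.0193, 0.0474])]
gate_hinge [(0.59, [0.6897, 0.0837, 0.1066])]
gate [(0.73, [0.5574, 0.0947, 0.1449])]
bolt [(0.76, [0.5605, 0.0225, 0.1744])]
knob [(0.75, [0.5578, 0.0242, 0.1717])]
beak [(0.73, [0.5606, 0.0269, 0.1763])]
keeper [(0.74, [0.6948, 0.0828, 0.1071])]
lip [(0.73, [0.6959, 0.0842, 0.1061])]
bottle [(0.83, [0.6438, -0.161, 0.1163]), (0.42, [0.6907, 0.0805, 0.1064])]
jar [(0.91, [0.6057, 0.2965, 0.0705])]
beaker [(0.62, [0.5642, -0.151, 0.0248]), (0.43, [0.6937, 0.0841, 0.1087])]
tip_box [(0.97, [0.3897, 0.3066, 0.0737]), (0.16, [0.6941, 0.0802, 0.1085])]
timer [(0.88, [0.4541, -0.323, 0.0197])]
tube_rack [(0.88, [0.7082, -0.0209, 0.0477])]
```

View pics/a.png

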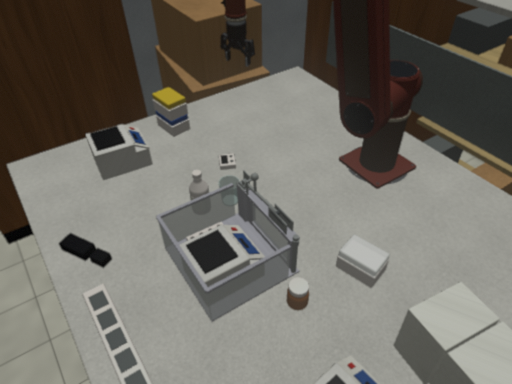

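View pics/b.png

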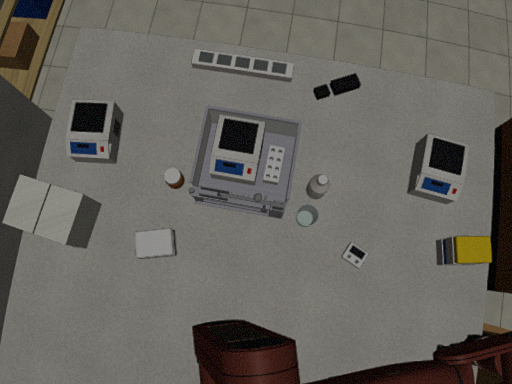

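```bash
python3 - <<'E'
from h import *
for c in ("scene","top"):
    p,E=shot(c); P=cloud(p,E)
    roi=(P[...,0]>.45)&(P[...,0]<.65)&(P[...,1]>-.13)&(P[...,1]<.28)&(p["depth"]>0)
    k=roi&(P[...,2]>.213)&(P[...,2]<.26)
    print(c,"knob",k.sum(),P[k].mean(0) if k.any() else 0,P[k].min(0),P[k].max(0), np.argwhere(k).mean(0))
    r=roi&(P[...,2]>.139)&(P[...,2]<.151)
    q=P[r]; print("rail",r.sum(),q.min(0),q.max(0))
    for y in np.arange(-.12,.28,.02):
        a=q[(abs(q[:,1]-y)<.01)]
        if len(a): print(round(y,2),len(a),a[:,0].min().round(3),np.median(a[:,0]).round(4),a[:,0].max().round(3))
    r=roi&(P[...,2]>.165)&(P[...,2]<.20); q=P[r][:,:2]
    m=eyes.regions_of(p,"bolt")
    if m:
        b=m[0]["pixels"]&roi&(P[...,2]>.16); q=P[b]; print("bolt",len(q)); 
        for y in np.arange(-.12,.28,.02):
            a=q[(abs(q[:,1]-y)<.01)]
            if len(a): print(round(y,2),len(a),np.median(a,0).round(4))
E
```

```text
scene knob 56 [0.5628378  0.0205842  0.22795891] [0.5501593  0.00759583 0.21499284] [0.57127129 0.02798718 0.23629274] [176.44642857 254.03571429]
rail 647 [ 0.54721852 -0.07848087  0.13900003] [0.6499374  0.23033166 0.15097159]
-0.08 34 0.582 0.618 0.65
-0.06 57 0.556 0.6029 0.65
-0.04 23 0.562 0.57 0.575
-0.02 23 0.55 0.5619 0.574
0.0 36 0.553 0.5642 0.574
0.02 40 0.553 0.5649 0.575
0.04 44 0.551 0.5655 0.576
0.06 40 0.552 0.5652 0.576
0.08 36 0.553 0.5676 0.576
0.1 17 0.567 0.5742 0.577
0.12 18 0.571 0.5744 0.577
0.14 21 0.571 0.5744 0.577
0.16 18 0.552 0.5747 0.577
0.18 52 0.547 0.5633 0.579
0.2 58 0.547 0.5663 0.577
0.22 128 0.547 0.6107 0.649
0.24 2 0.593 0.5983 0.603
bolt 214
-0.04 18 [ 0.5626 -0.0406  0.1669]
-0.02 7 [ 0.5618 -0.0135  0.1688]
0.0 18 [0.5622 0.0006 0.1702]
0.02 88 [0.5624 0.0213 0.222 ]
0.04 16 [0.5622 0.0409 0.1715]
0.06 16 [0.5629 0.0588 0.1721]
0.08 20 [0.5627 0.0801 0.1745]
0.1 14 [0.5627 0.0988 0.1765]
0.12 17 [0.5634 0.1198 0.1787]
top knob 57 [0.55764277 0.01522001 0.23002859] [0.54747095 0.00493502 0.2172969 ] [0.56929743 0.02561081 0.23636425] [196.8245614  257.43859649]
rail 663 [ 0.54299298 -0.07866059  0.13900947] [0.64992238 0.2280859  0.15079503]
-0.08 62 0.582 0.6167 0.648
-0.06 53 0.543 0.5635 0.641
-0.04 23 0.543 0.5469 0.574
-0.02 34 0.544 0.5535 0.573
0.0 25 0.544 0.5513 0.573
0.02 33 0.544 0.5511 0.572
0.04 45 0.544 0.5546 0.575
0.06 47 0.545 0.5548 0.575
0.08 43 0.545 0.5541 0.575
0.1 36 0.545 0.5547 0.575
0.12 15 0.545 0.5488 0.56
0.14 28 0.546 0.5616 0.571
0.16 38 0.546 0.563 0.571
0.18 40 0.546 0.563 0.571
0.2 61 0.547 0.5619 0.577
0.22 80 0.547 0.6132 0.65
bolt 208
-0.04 21 [ 0.5583 -0.0379  0.1688]
-0.02 18 [ 0.5574 -0.0215  0.1676]
0.0 24 [0.558  0.0063 0.2244]
0.02 54 [0.5563 0.0181 0.2308]
0.04 19 [0.5594 0.039  0.1717]
0.06 17 [0.5601 0.0598 0.1733]
0.08 13 [0.5605 0.0812 0.1747]
0.1 22 [0.5602 0.1017 0.1747]
0.12 20 [0.5606 0.1177 0.1768]
```

The scene shows the guard mid-picture with the gate facing the robot. The knob is at about (254,176) in scene and (257,197) in top, which gives roughly (0.560, 0.018, 0.223) in world. The guard yaw is about -0.8°. I'll go above the knob with the jaws closing across the gate.

Request:
{"api": "servo_tool", "payload": {"commands": [[0, 0, -0.012, 0, 0, -9.5], [0, 0, -0.012, 0, 0, -9.5], [0, 0, -0.012, 0, 0, -9.5], [0, 0, -0.012, 0, 0, -9.5], [0, 0, -0.012, 0, 0, -9.5], [0, 0, -0.012, 0, 0, -9.5], [0, 0, -0.012, 0, 0, -9.5]], "grip": 0.0854}}

```text
t: 2.58
tool_pos: [0.2415, -0.5764, 0.3347]
eef_rot: [-180.0, -0.0, 89.6]
wrist_force: [0.4, -0.8, -0.2]
width: 0.0854
grasp_force: 0.0
```

Request:
{"api": "servo_tool", "payload": {"commands": [[0.02, 0.01, 0, 0, 0, 0], [0.05, 0.026, 0, 0, 0, 0], [0.055, 0.029, 0, 0, 0, 0], [0.055, 0.029, 0, 0, 0, 0], [0.055, 0.029, 0, 0, 0, 0], [0.055, 0.029, 0, 0, 0, 0], [0.055, 0.029, 0, 0, 0, 0], [0.055, 0.029, 0, 0, 0, 0], [0.055, 0.029, 0, 0, 0, 0], [0.055, 0.029, 0, 0, 0, 0], [0.05, 0.025, 0, 0, 0, 0], [0.034, 0.015, 0, 0, 0, 0]]}}

```text
t: 4.08
tool_pos: [0.5582, 0.0159, 0.3343]
eef_rot: [180.0, -0.0, 89.3]
wrist_force: [0.4, 0.3, -0.3]
width: 0.0852
grasp_force: 0.0
```

Request:
{"api": "servo_tool", "payload": {"commands": [[0, 0, 0, 0, 0, 0], [0, 0, 0, 0, 0, 0]]}}

```text
t: 4.32
tool_pos: [0.5572, 0.013, 0.3342]
eef_rot: [-180.0, 0.0, 89.3]
wrist_force: [-0.1, 0.4, 0.4]
width: 0.0853
grasp_force: 0.0
```

```bash
python3 - <<'E'
from h import *
p,E=shot("wrist"); save(p,"c.png"); P=cloud(p,E)
print(E.round(3).tolist())
for l in ("knob","bolt","keeper","lip"): print(l,find(p,E,l))
z=P[...,2]; d=p["depth"]>0
k=d&(z>.215)&(z<.25); print("knob",k.sum(),P[k].min(0) if k.any() else 0,P[k].max(0) if k.any() else 0,P[k].mean(0) if k.any() else 0,np.argwhere(k).mean(0))
m=eyes.regions_of(p,"bolt")
if m:
    b=m[0]["pixels"]&d; q=P[b]
    for y in np.arange(-.12,.2,.02):
        a=q[(abs(q[:,1]-y)<.01)]
        if len(a): print(round(y,2),len(a),np.median(a,0).round(4))
E
```

```text
[[1.0, -0.011, -0.004, 0.558], [-0.012, -0.957, -0.289, 0.087], [-0.001, 0.289, -0.957, 0.458], [0.0, 0.0, 0.0, 1.0]]
knob [(0.73, [0.5559, 0.0394, 0.1765]), (0.36, [0.6817, 0.0612, 0.1155])]
bolt [(0.95, [0.5587, 0.0389, 0.1758]), (0.45, [0.7086, -0.0081, 0.0413])]
keeper [(0.72, [0.6829, 0.0603, 0.111]), (0.66, [0.5613, 0.0721, 0.1645])]
lip [(0.67, [0.6826, 0.0579, 0.1167]), (0.3, [0.5589, 0.0359, 0.1777])]
knob 840 [0.54646282 0.00672043 0.21943422] [0.56962192 0.02910927 0.23520468] [0.55812858 0.01948067 0.22989085] [192.47261905 257.06904762]
-0.04 206 [ 0.5576 -0.0382  0.1678]
-0.02 108 [ 0.5578 -0.0255  0.1675]
0.0 32 [0.558  0.0093 0.23  ]
0.02 923 [0.5583 0.0217 0.2298]
0.04 236 [0.5585 0.0397 0.1716]
0.06 253 [0.5586 0.061  0.1729]
0.08 313 [0.5589 0.0797 0.1739]
0.1 323 [0.5591 0.0999 0.1752]
0.12 299 [0.5594 0.1188 0.1767]
```

View pics/c.png

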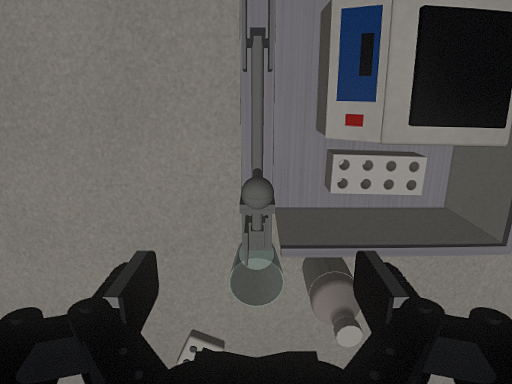

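Request:
{"api": "servo_tool", "payload": {"commands": [[0.003, 0.001, 0.03, 0, 0, 0], [0.002, 0, 0.03, 0, 0, 0], [0, 0, 0.025, 0, 0, 0], [0, 0, 0.018, 0, 0, 0], [0, 0, 0.008, 0, 0, 0], [0, 0, 0, 0, 0, 0], [0, 0, 0, 0, 0, 0]]}}

```text
t: 5.5
tool_pos: [0.5592, 0.0183, 0.2245]
eef_rot: [179.9, 0.0, 89.2]
wrist_force: [-1.0, -0.0, 0.4]
width: 0.0856
grasp_force: 0.0
```

```bash
python3 - <<'E'
from h import *
p,E=shot("wrist"); save(p,"d.png"); P=cloud(p,E)
k=(p["depth"]>0)&(P[...,2]>.215)&(P[...,2]<.245)&(abs(P[...,0]-.558)<.02)&(abs(P[...,1]-.018)<.02); print(k.sum(),P[k].min(0),P[k].max(0))
E
```

```text
2551 [0.54664641 0.00770322 0.21598163] [0.57018588 0.02951674 0.23497803]
```

View pics/d.png

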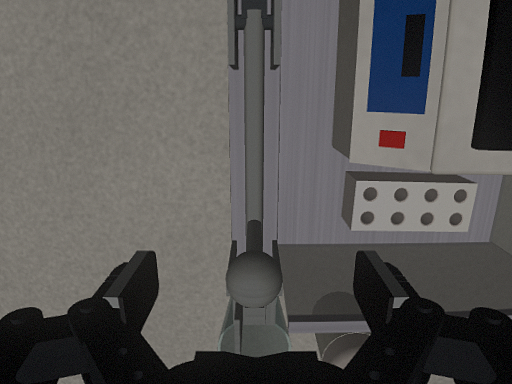

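The knob sits at (254,278), centred between the pads, so I'll close on it.

Request:
{"api": "servo_tool", "payload": {"commands": [[0, -0.0005, 0.001, 0, 0, 0], [0, 0, 0, 0, 0, 0], [0, 0, 0, 0, 0, 0], [0, 0, 0, 0, 0, 0], [0, 0, 0, 0, 0, 0], [0, 0, 0, 0, 0, 0], [0, 0, 0, 0, 0, 0], [0, 0, 0, 0, 0, 0]], "grip": 0.01, "squeeze": 40}}

```text
t: 6.55
tool_pos: [0.5581, 0.0183, 0.2225]
eef_rot: [180.0, 0.0, 89.2]
wrist_force: [0.8, -0.2, 1.3]
width: 0.0213
grasp_force: 39.1
```

Request:
{"api": "servo_tool", "payload": {"commands": [[0.0005, 0, -0.001, 0, 0, 0], [0.0005, 0, -0.001, 0, 0, 0], [0.0005, 0, -0.001, 0, 0, 0], [0.0005, 0, -0.001, 0, 0, 0], [0, 0, 0, 0, 0, 0]]}}

```text
t: 7.18
tool_pos: [0.558, 0.0204, 0.2262]
eef_rot: [-180.0, 0.0, 89.2]
wrist_force: [1.6, -0.6, -2.9]
width: 0.0216
grasp_force: 39.1
```

```bash
python3 - <<'E'
from h import *
p,E=shot("wrist"); save(p,"e.png"); P=cloud(p,E)
k=(p["depth"]>0)&(P[...,2]>.215)&(P[...,2]<.25)&(abs(P[...,0]-.558)<.008)&(abs(P[...,1]-.02)<.02); print(k.sum(),P[k].min(0),P[k].max(0))
for y in (0.04,.06,.08,.1,.12):
    a=P[(p["depth"]>0)&(abs(P[...,1]-y)<.006)&(abs(P[...,0]-.5585)<.004)]; print(y,np.median(a,0).round(4))
E
```

```text
2125 [0.55000559 0.00857904 0.21945916] [0.56594942 0.03139107 0.23845331]
0.04 [0.5583 0.0401 0.1743]
0.06 [0.5585 0.06   0.175 ]
0.08 [0.5587 0.0801 0.1755]
0.1 [0.5585 0.1002 0.1763]
0.12 [0.5583 0.1202 0.177 ]
```

View pics/e.png

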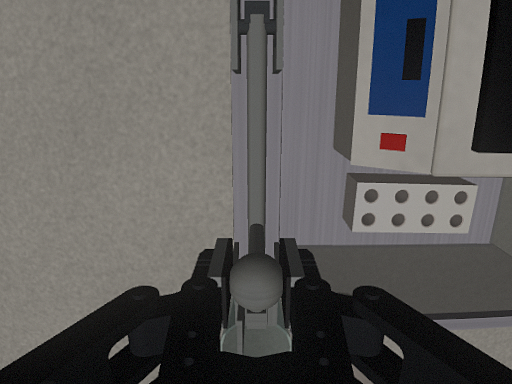

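Knob and rod follow (tilt about 0.03 rad at 3.7 mm up). I'll lift further and check.

Request:
{"api": "servo_tool", "payload": {"commands": [[0.0005, 0, -0.001, 0, 0, 0], [0.0005, 0, -0.001, 0, 0, 0], [0.0005, 0, -0.001, 0, 0, 0], [0.0005, 0, -0.001, 0, 0, 0], [0.0005, 0, -0.001, 0, 0, 0], [0.0005, 0, -0.001, 0, 0, 0], [0.0005, 0, -0.0005, 0, 0, 0], [0, 0, 0, 0, 0, 0]]}}

```text
t: 8.22
tool_pos: [0.5581, 0.0239, 0.2328]
eef_rot: [-180.0, 0.0, 89.2]
wrist_force: [0.8, -0.5, -2.3]
width: 0.0218
grasp_force: 39.2
```

```bash
python3 - <<'E'
from h import *
p,E=shot("wrist"); P=cloud(p,E)
k=(p["depth"]>0)&(P[...,2]>.215)&(P[...,2]<.26)&(abs(P[...,0]-.558)<.008)&(abs(P[...,1]-.02)<.02); print(k.sum(),P[k].min(0),P[k].max(0))
for y in (0.04,.06,.08,.1,.12):
    a=P[(p["depth"]>0)&(abs(P[...,1]-y)<.006)&(abs(P[...,0]-.5585)<.004)]; print(y,np.median(a,0).round(4))
E
```

```text
2122 [0.5500105  0.01236256 0.22637382] [0.56598966 0.03495529 0.24484479]
0.04 [0.5584 0.0359 0.2919]
0.06 [0.5586 0.06   0.1789]
0.08 [0.5583 0.0799 0.1784]
0.1 [0.5585 0.1003 0.1779]
0.12 [0.5584 0.1201 0.1774]
```

Lift is about 0.09 rad, clear of the lip and short of the upper stop. Now I'll pull back.

Request:
{"api": "servo_tool", "payload": {"commands": [[0.002, 0, 0, 0, 0, 0], [0.003, 0, 0, 0, 0, 0], [0.003, 0, 0, 0, 0, 0], [0.003, 0, 0, 0, 0, 0], [0.003, 0, 0, 0, 0, 0], [0.003, 0, 0, 0, 0, 0]]}}

```text
t: 9.02
tool_pos: [0.5583, 0.0411, 0.2328]
eef_rot: [180.0, 0.0, 89.2]
wrist_force: [0.8, -1.2, -2.5]
width: 0.0213
grasp_force: 39.2
```

Request:
{"api": "servo_tool", "payload": {"commands": [[0.003, 0, 0, 0, 0, 0], [0.003, 0, 0, 0, 0, 0], [0.003, 0, 0, 0, 0, 0], [0.003, 0, 0, 0, 0, 0], [0.003, 0, 0, 0, 0, 0], [0.003, 0, 0, 0, 0, 0], [0, 0, 0, 0, 0, 0]]}}

```text
t: 9.9
tool_pos: [0.5585, 0.0594, 0.2327]
eef_rot: [-180.0, -0.0, 89.3]
wrist_force: [0.8, -0.0, -2.8]
width: 0.0214
grasp_force: 39.2
```

Request:
{"api": "servo_tool", "payload": {"commands": [[0.001, 0, 0, 0, 0, 0], [0.001, 0, 0, 0, 0, 0], [0.001, 0, 0, 0, 0, 0], [0.001, 0, 0, 0, 0, 0], [0, 0, 0, 0, 0, 0]]}}

```text
t: 10.52
tool_pos: [0.5589, 0.0614, 0.2336]
eef_rot: [179.9, 0.2, 89.2]
wrist_force: [0.2, -6.0, 0.4]
width: 0.022
grasp_force: 39.4
```

Request:
{"api": "servo_tool", "payload": {"commands": [[0.0005, 0, 0, 0, 0, 0], [0.0005, 0, 0, 0, 0, 0], [0, 0, 0, 0, 0, 0]]}}

```text
t: 10.9
tool_pos: [0.5591, 0.0617, 0.2339]
eef_rot: [179.9, 0.2, 89.2]
wrist_force: [-1.3, -10.3, 1.8]
width: 0.0214
grasp_force: 39.5
```

```bash
python3 - <<'E'
from h import *
p,E=shot("wrist"); save(p,"f.png"); P=cloud(p,E)
k=(p["depth"]>0)&(P[...,2]>.215)&(P[...,2]<.26)&(abs(P[...,0]-.558)<.008)&(abs(P[...,1]-.063)<.02); print(k.sum(),P[k].min(0),P[k].max(0))
for y in (.1,.11,.12,.13,.14,.15,.16):
    a=P[(p["depth"]>0)&(abs(P[...,1]-y)<.005)&(abs(P[...,0]-.5585)<.004)]; print(y,np.median(a,0).round(4))
print(monitor.read_state()["wrist_force"])
E
```

```text
2121 [0.55000178 0.04908097 0.22593603] [0.56599661 0.07277053 0.24625277]
0.1 [0.5587 0.1001 0.1797]
0.11 [0.5584 0.11   0.1792]
0.12 [0.5585 0.12   0.1789]
0.13 [0.5586 0.1301 0.1785]
0.14 [0.5587 0.14   0.1782]
0.15 [0.5589 0.1501 0.1778]
0.16 [0.5586 0.1602 0.1773]
[-0.80958185 -9.68140685  3.0228424 ]
```

View pics/f.png

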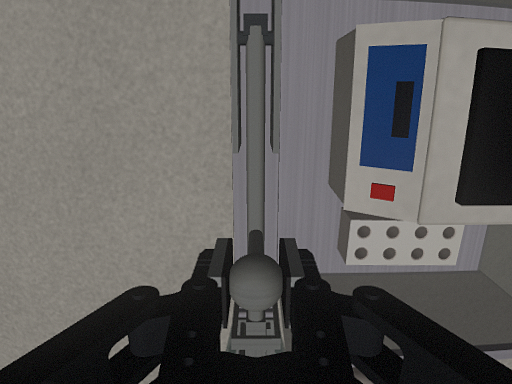

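At the stop: the force rises to about 10 N with no further travel (knob moved 43 mm = slide plus tilt). The picture shows the ball at (256,283) held between the pads. Now I'll swing about the hinge (radius about 0.157 m).

Request:
{"api": "servo_tool", "payload": {"commands": [[-0.001, -0.0027, 0, 0, 0, 1], [0.0001, -0.0055, 0, 0, 0, 2], [0.0001, -0.0055, 0, 0, 0, 2]]}}

```text
t: 11.32
tool_pos: [0.5456, 0.0623, 0.2338]
eef_rot: [179.9, 0.1, 84.1]
wrist_force: [1.5, -6.6, 1.0]
width: 0.0217
grasp_force: 39.4
```

Request:
{"api": "servo_tool", "payload": {"commands": [[0.0001, -0.0055, 0, 0, 0, 2], [0.0001, -0.0055, 0, 0, 0, 2], [0.0001, -0.0055, 0, 0, 0, 2], [0, 0, 0, 0, 0, 0]]}}

```text
t: 11.82
tool_pos: [0.5291, 0.0649, 0.2338]
eef_rot: [179.9, 0.1, 78.2]
wrist_force: [1.1, -6.9, 1.2]
width: 0.0219
grasp_force: 39.4
```

Request:
{"api": "servo_tool", "payload": {"commands": [[0.0001, -0.0055, 0, 0, 0, 2], [0.0001, -0.0055, 0, 0, 0, 2], [0.0001, -0.0055, 0, 0, 0, 2], [0.0001, -0.0055, 0, 0, 0, 2], [0.0001, -0.0042, 0, 0, 0, 1.5], [0, 0, 0, 0, 0, 0], [0, 0, 0, 0, 0, 0]]}}

```text
t: 12.7
tool_pos: [0.5041, 0.0723, 0.2337]
eef_rot: [179.9, 0.1, 68.7]
wrist_force: [1.3, -7.0, 0.4]
width: 0.0214
grasp_force: 39.5
```

```bash
python3 - <<'E'
from h import *
s=monitor.read_state(); print(s["tool_pos"],s["eef_rot"],s["wrist_force"])
q=[]
for c in ("wrist","top"):
    p,E=shot(c); save(p,"g_%s.png"%c); P=cloud(p,E)
    m=eyes.regions_of(p,"gate")
    for m_ in ("gate","bolt"):
        r=eyes.regions_of(p,m_)
        if not r: continue
        b=r[0]["pixels"]&(p["depth"]>0)&(P[...,2]>.135)&(P[...,2]<.2); a=P[b][:,:2].astype(np.float32)
        if len(a)<20: continue
        l=cv2.fitLine(a,cv2.DIST_HUBER,0,.01,.01).ravel(); print(c,m_,len(a),np.degrees(np.arctan2(l[0],l[1])),l[2:])
    k=(p["depth"]>0)&(P[...,2]>.165)&(P[...,2]<.184)&(P[...,1]>.09)&(P[...,1]<.16)&(P[...,0]>.48)&(P[...,0]<.57)
    a=P[k]
    if len(a)>10: l=np.polyfit(a[:,1],a[:,0],1); print(c,"rod",len(a),np.degrees(np.arctan(l[0])),np.polyfit(a[:,1]/np.cos(np.arctan(l[0])),a[:,2],1))
E
```

```text
[0.50414155 0.07234177 0.23369979] [1.79850280e+02 1.01472122e-01 6.87066321e+01] [ 1.25164849 -6.95943781  0.44100304]
wrist gate 13485 20.840876 [0.52002275 0.11108451]
wrist bolt 4468 20.851683 [0.51931286 0.10868746]
wrist rod 4324 20.081420515781133 [-0.00498657  0.18002724]
top gate 120 12.937742 [0.48353717 0.02048638]
top bolt 120 12.937742 [0.48353717 0.02048638]
```

View pics/g_wrist.png

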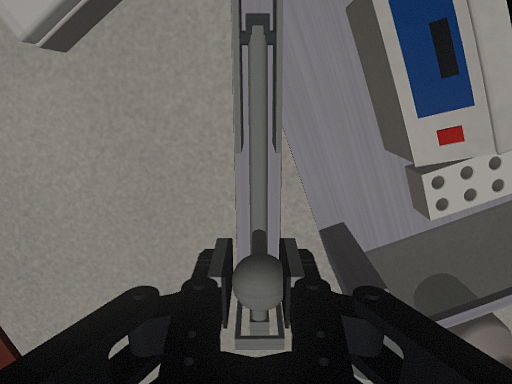

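View pics/g_top.png

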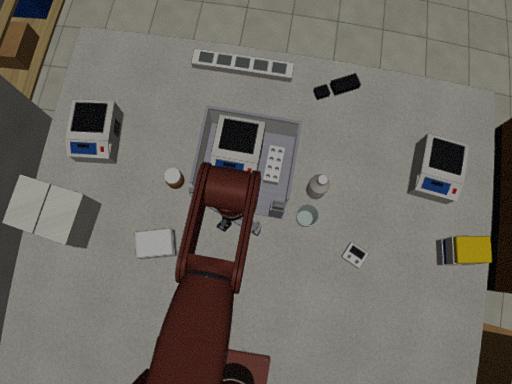

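Gate angle is about 20.2° (rod line 20.85° minus guard yaw -0.7°), still held. I'll do one quick check of bolt travel using the tail carrier's position in pictures e and f.

```bash
python3 - <<'E'
from h import *
p,E=shot("wrist"); M=np.array(p["mount"])
f=192/np.tan(np.radians(p["fovy"]/2)); K=np.array([[f,0,p["cx"]],[0,f,p["cy"]],[0,0,1.]])
def g(n,pos,rot):
    im=cv2.imread("pics/"+n,0).astype(float)
    T=np.eye(4);T[:3,3]=pos;T[:3,:3]=R.from_euler("xyz",rot,degrees=True).as_matrix();C=T@M
    c=im[:60,250:264].mean(1); r=np.argsort(-abs(np.diff(c)))[:5]; out=[]
    for v in sorted(r):
        q=cv2.undistortPoints(np.array([[[257.,v+.5]]]),K,np.array(p["distortion"])).ravel()
        d=C[:3,:3]@np.r_[q,1]; s=(.178-C[2,3])/d[2]; out.append((int(v),round(float(np.diff(c)[v]),0),(C[:3,3]+s*d).round(4)[:2].tolist()))
    print(n,out)
g("d.png",[.5592,.0183,.2245],[179.9,0,89.2]); g("e.png",[.558,.0204,.2262],[180,0,89.2]); g("f.png",[.5591,.0617,.2339],[179.9,.2,89.2])
s=monitor.read_state(); print(s["tool_pos"],s["wrist_force"])
E
```

```text
d.png [(3, 2.0, [0.5609, 0.1324]), (8, 21.0, [0.5609, 0.1303]), (9, 16.0, [0.5609, 0.1298]), (10, -3.0, [0.5609, 0.1294]), (18, 2.0, [0.5609, 0.1259])]
e.png [(0, -54.0, [0.5597, 0.1362]), (1, 6.0, [0.5597, 0.1358]), (13, 36.0, [0.5596, 0.1306]), (14, 9.0, [0.5596, 0.1301]), (22, 3.0, [0.5596, 0.1266])]
f.png [(12, -35.0, [0.5609, 0.1736]), (13, -41.0, [0.5608, 0.1732]), (14, 7.0, [0.5608, 0.1727]), (24, 18.0, [0.5608, 0.1681]), (25, 21.0, [0.5608, 0.1677])]
[0.50414703 0.07231023 0.2336555 ] [ 0.78122037 -7.57141394  0.13063508]
```

Travel measures about 37.5 mm, slightly under the nominal 40. I'll ease the lift a little and pull slightly more, to be sure the bolt is truly on its stop.

Request:
{"api": "servo_tool", "payload": {"commands": [[0, 0, 0.001, 0, 0, 0], [0, 0, 0.001, 0, 0, 0], [0, 0, 0.001, 0, 0, 0], [0, 0, 0.001, 0, 0, 0], [0, 0, 0, 0, 0, 0]]}}

```text
t: 13.78
tool_pos: [0.504, 0.0706, 0.2303]
eef_rot: [179.8, 0.3, 68.7]
wrist_force: [-2.4, -14.9, 5.2]
width: 0.0216
grasp_force: 39.8
```

Request:
{"api": "servo_tool", "payload": {"commands": [[0.001, 0, 0, 0, 0, 0], [0.001, 0, 0, 0, 0, 0], [0, 0, 0, 0, 0, 0], [0, 0, 0, 0, 0, 0]]}}

```text
t: 14.28
tool_pos: [0.5047, 0.0709, 0.2309]
eef_rot: [179.8, 0.5, 68.7]
wrist_force: [-4.4, -19.3, 8.7]
width: 0.0215
grasp_force: 40.0
```

It behaves as a hard stop: with 20 N there is no more travel, and the knob only followed the tilt. The bolt is fully back, so I'll ease off the pull and hold.

Request:
{"api": "servo_tool", "payload": {"commands": [[-0.001, 0, -0.001, 0, 0, 0], [-0.001, 0, -0.001, 0, 0, 0], [0, 0, -0.001, 0, 0, 0], [0, 0, 0, 0, 0, 0], [0, 0, 0, 0, 0, 0], [0, 0, 0, 0, 0, 0], [0, 0, 0, 0, 0, 0]]}}

```text
t: 15.15
tool_pos: [0.5042, 0.0718, 0.2329]
eef_rot: [179.8, 0.1, 68.7]
wrist_force: [0.4, -9.3, 1.9]
width: 0.022
grasp_force: 39.5
```

```bash
python3 - <<'E'
from h import *
p,E=shot("wrist"); P=cloud(p,E)
r=eyes.regions_of(p,"bolt"); b=r[0]["pixels"]&(p["depth"]>0)&(P[...,2]>.135)&(P[...,2]<.2)
l=cv2.fitLine(P[b][:,:2].astype(np.float32),cv2.DIST_HUBER,0,.01,.01).ravel(); a=np.degrees(np.arctan2(l[0],l[1])); s=monitor.read_state()
print(a,s["tool_pos"],s["wrist_force"],s["width"],s["t"])
if 18.5<a-.7<22 and .019<s["width"]<.024: print(job.job_done())
E
```

```text
20.681883 [0.50421134 0.07186038 0.23284239] [-0.11995636 -8.69757743  1.19092621] 0.02163537015232347 15.25
the job is handed in; nothing more can be done
None
```

The job is handed in at about 15 s: the bolt was lifted over the lip and pulled back to its stop (I measured about 37.5 mm of travel against the nominal 40 mm, but 20 N moved it no further), and the gate is held open at about 20° by its knob.

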